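# Prove out the loading move of a guarded boring rig

## Task

We are proving out the loading move for the little green boring rig, so the block is not set down yet. Slide the rig's clear guard fully open, then pick up the beech block, lift it higher than the rig's end plate, carry it over and stop with it level about 8 mm above the steel fences of the work holder, lined up so that it would drop straight in between them, its slotted end towards the end stop and its plain end towards the drill. Do not let the block touch the rig at any time, leave the glue bottle, tape measure and pine bar where they are, and finish still holding the block there, motionless, with the guard left open.

Things in the scene. Friction and masses are not known exactly. Their poses are not given: they have to be found in the camera images.
- boring_rig: Green boring machine fixed to the bench, 196 mm deep (x), 446 long (y). Origin at bench level. Along its y: headstock -206 to -26 mm (top 111 mm), then chuck and 8 mm drill pointing to +y at 59 mm height, tip at y = 54 mm; work chamber y = 20 to 216; end plate y = 216 to 228, 190 wide, top 118 mm above the bench; side walls with guard rails at x = 81 to 95 mm either side, top 66 mm.
- guard (a joint): Slide of the clear guard hood, m: 0 = shut (covers the chamber), 0.20 = fully open, at the end of its travel over the headstock. It opens along the rig's -y, with light friction (1 to 3 N), no spring, and stays where left. Hood 190 mm wide (x), 210 mm long (y), top 126 mm above the bench.
- guard_handle (a point): Middle of the guard's handle, a black round bar of 13 mm diameter, 160 mm above the bench, 34 mm above the hood's top; it lies along the point's x axis (across the slide), 116 mm long, on posts 46 mm either side of the middle. Moves with the guard. Axes as the rig's.
- nest (a point): Centre of the work holder's pocket in the plane of the fence tops, 56 mm above the bench; axes as the rig's. Open upwards and to the drill (-y). Two steel fences along y: inner faces at x = -25 and +25 mm, 12 mm thick, y = -39 to +45; end stop face at y = +51; floor 12 mm below. Brass clamp screws on the -x fence reach x = -58 mm, 1 mm higher than the fences at most.
- beech_block: Rectangular beech block, the workpiece, 46x98x30 mm (x, y, z), about 0.1 kg, lying on the bench; origin in the centre of its underside, long axis y; grasp it across the 46 mm side. A narrow slot, 4x16 mm, is cut in its top near the +y end. In the loading position its axes agree with the nest's.
- slot_end (a point): Middle of the block's slotted end face, at +49 mm on the block's y axis, 15 mm above its underside.
- glue_bottle: white glue bottle with a red nozzle, 55 mm in diameter, 152 mm tall, standing upright; origin under its centre; a bystander
- tape_measure: yellow tape measure, 62x90x33 mm, lying flat; origin under its centre; a bystander
- pine_stop: plain pine bar, 35x140x22 mm, lying flat; origin under its centre; a bystander
Not all that is in view belongs to the job. Leave any black or pink look-alike of the beech_block alone.

How it is judged:
By the outcome, as a careful person would: the job done as asked, in the order asked, and still so for the second after the job is handed in, while the arm keeps its last pose, push and grip.
It also fails if it takes over 64 s, if anything falls off the work surface, if the arm or the gripper's body presses on something with over 40 N, if the wrist force passes 120 N, or if a joint passes its speed limit or range.

## Robot

A 7-joint arm with a two-finger parallel gripper is mounted at the origin on a cart in front of the work surface, level with it; the furniture and walls round the work are solid. World frame = base frame: x ahead of the robot, y to its left, z up, the work surface at z = 0. Lengths are in m, angles in rad, forces in N, time in s.
With the tool pointing down it reaches from about 0.4 to 0.85 m from the base axis. Payload 4.5 kg.
Tool frame: the origin (TCP) lies midway between the tips of the shut fingers; the grasp point (between the pads) lies 19 mm behind it; z points along the fingers, x is the direction in which the jaws open and shut, and the axes are right-handed (so a half turn about z gives the same grasp; the last joint's range is limited). The gripper opens to 88 mm and grips with 3 to 60 N. Pads are 18 mm wide; open, the fingers measure 123 mm over their backs; the gripper's body (75 mm by 187 mm) begins 45 mm behind the grasp point.
Start: joints at [-1.206, 0.689, -0.195, 1.565, 0.157, 0.902, -0.215], TCP at [0.203, 0.591, 0.239] pointing down, gripper open.
Joint ranges: [-3.01, 3.01], [-0.46, 2.08], [-1.47, 1.51], [0.13, 2.56], [-1, 4.14], [0.04, 2.09], [-2.66, 2.66]. Speed limits (rad/s): [2.57, 2.57, 3.14, 3.14, 3.14, 3.14, 3.14].

## Interface

Orientations are given as a unit quaternion [w, x, y, z].
In Python, from plant import robot gives the robot as it stands.
- The arm moves only by the tool play_rows, never from a script. Its argument "steps" is a list of rows, each a list of 3 entries, a list of its own where there are three numbers: the shift along the tool's x, y, z in mm, then the turn, a rotation vector about the tool's x, y, z in rad, then the finger opening in mm, from 0 to 88.1. A call has 1 to 5 rows; each row is the pose to reach, as a shift and turn from the pose measured when the call began, along the tool's axes at that moment; what a row does not reach only later rows make up. A row lasts 1/12 s, in which the tool goes at most 41.7 mm and 7.16 degrees, less where a joint would pass 70% of its speed; a pose out of reach is approached as far as the arm can. A call with a gripper value outside its range is refused whole. The fingers move at their own pace and stop on an object; the grip force is fixed at half the most. Time passes only in rows, so rows that repeat a pose let the fingers close. It gives the time, the measured TCP pose, the force and the opening at its end, in the units of the state.
- robot.state(): the state, without advancing time (a new reading comes with each control period).
- robot.snapshot(name): name is "scene" or "top" or "wrist"; returns (picture, depth): 400x640x3 uint8, red, green, blue; 400x640 float32, m along the optical axis (not along the pixel's ray), 0 where there is no reading.
- robot.calibration(name): a dict with "K" (3x3 intrinsics, pixels), "rvec" (rotation vector, rad) and "tvec" (3), from world to camera coordinates, as OpenCV has them; the wrist camera has in their place "tool_from_camera" (4x4, takes a point from camera to tool coordinates, whose origin is the TCP and whose axes are the tool frame's). Camera axes: x right, y down, z forward; pixel columns grow to the right and rows downward; lengths in m; the calibration is good to about 2 mm. A picture is of the moment at which its call begins: read the wrist's pose just before it. calibration takes no time and is no camera call.
- robot.close_job(): hands the job in, once; it reports no verdict.
The state is a dict: "time_s": time; "q": joint angles; "joint_vel": joint speeds; "joint_torque": joint torques, N m; "tool_pos": TCP position; "orientation": TCP orientation; "ft_force": force on the tool from outside, world axes, zero at the start; "ft_torque": the same for the moment, N m; "grip_width": finger opening in m.
Only numpy, scipy, OpenCV 4.12 (cv2) and the standard library are available. Lean on these libraries where they do the work, as an engineer would, in place of code of your own. Each camera call takes 0.05 s, during which the arm holds its last target. There are 200 camera calls.

## Working session

There is one attempt and no reset: what is moved stays moved. The work goes in short steps, Python scripts to look and compute and a tool call to move; the robot and the scene stay as the last step left them, time stands still between calls to the robot, and variables do not carry over. Pictures are saved under pics/ and viewed, about 8 in all and at most 12, crops included, and the job is handed in when it is done.

Besides the shell and the picture viewer there is one more tool, called as a command line: name --argument value ..., lists and objects as JSON in quotes. play_rows: Moves the arm, as the interface text tells. Its arguments: {"type":"object","properties":{"steps":{"type":"array","items":{"type":"array"}}},"required":["steps"]}

```bash
mkdir -p pics
cat > h.py <<'E'
import numpy as np, cv2
from scipy.spatial.transform import Rotation as R
from plant import robot
def cam(name):
    s=robot.state(); im,d=robot.snapshot(name); c=robot.calibration(name); K=np.array(c["K"])
    if "rvec" in c:
        Rm=cv2.Rodrigues(np.array(c["rvec"],float))[0]; t=np.array(c["tvec"]).ravel()
        T=np.eye(4); T[:3,:3]=Rm.T; T[:3,3]=-Rm.T@t
    else:
        q=s["orientation"]; W=np.eye(4); W[:3,:3]=R.from_quat([q[1],q[2],q[3],q[0]]).as_matrix(); W[:3,3]=s["tool_pos"]
        T=W@np.array(c["tool_from_camera"])
    np.savez(""+name+".npz",im=im,d=d,K=K,T=T)
    return im,d,K,T
def load(name):
    z=np.load(""+name+".npz"); return z["im"],z["d"],z["K"],z["T"]
def pt(u,v,d,K,T,z=None):
    r=np.linalg.inv(K)@[u,v,1]
    if z is None: return T[:3,:3]@(r*d[int(v),int(u)])+T[:3,3]
    D=T[:3,:3]@r; return T[:3,3]+D*(z-T[2,3])/D[2]
def cloud(d,K,T):
    v,u=np.mgrid[:d.shape[0],:d.shape[1]]
    P=np.stack([(u-K[0,2])/K[0,0]*d,(v-K[1,2])/K[1,1]*d,d],-1)@T[:3,:3].T+T[:3,3]
    P[d==0]=np.nan; return P
def save(n,im): cv2.imwrite("pics/"+n+".png",im[:,:,::-1])
E
python3 - <<'E'
from h import *
for n in("scene","top"): im,d,K,T=cam(n); save(n,im); print(n,T.round(3).tolist())
print(robot.state())
E
```

```text
scene [[-0.545, -0.498, 0.674, -0.468], [-0.838, 0.326, -0.437, 0.915], [-0.002, -0.804, -0.595, 1.041], [0.0, 0.0, 0.0, 1.0]]
top [[0.168, -0.929, 0.331, 0.026], [-0.986, -0.16, 0.05, 0.174], [0.006, -0.335, -0.942, 1.729], [0.0, 0.0, 0.0, 1.0]]
{'time_s': 0.1, 'q': array([-1.2061916 ,  0.68990732, -0.19450255,  1.56618964,  0.15730924,
        0.90248945, -0.21511477]), 'joint_vel': array([-0.00028049, -0.00117066, -0.00117712, -0.00373271,  0.0003806 ,
        0.00068046, -0.0001285 ]), 'joint_torque': array([-3.09252653e-03, -5.28496420e+01, -1.27150465e+00, -1.53840441e+01,
       -5.25201287e-02,  1.89123872e-03,  4.55266058e-05]), 'tool_pos': array([0.20287813, 0.5905857 , 0.23799872]), 'orientation': array([ 5.17651021e-04,  8.13866822e-01,  5.81050904e-01, -6.12346225e-04]), 'ft_force': array([0.52624406, 0.35533737, 0.35429371]), 'ft_torque': array([ 0.01912051, -0.0749845 , -0.05000415]), 'grip_width': 0.08810305597669167}
```

View pics/scene.png

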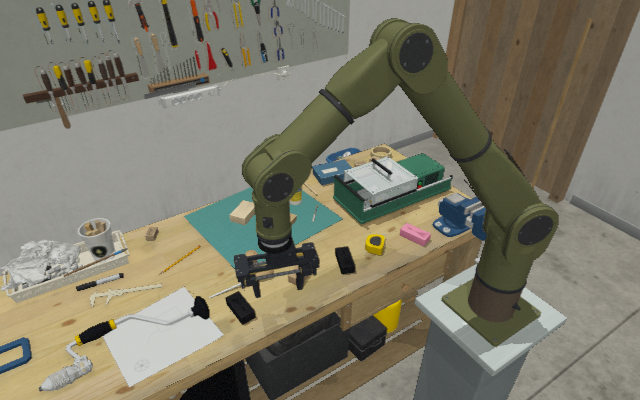

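View pics/top.png

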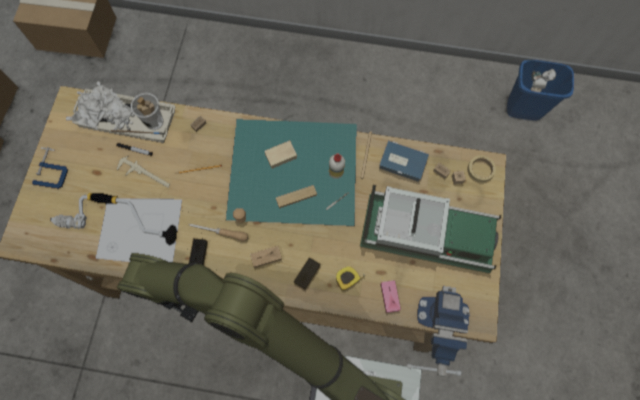

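Two beech-like candidates: top (281,154) on the mat and top (267,257) near the front edge. The pine bar is at (297,196). I'll crop both candidates and measure the rig.

Run:
```python
from h import *
im,d,K,T=load("top")
a=cv2.resize(im[130:280,225:325],None,fx=4,fy=4,interpolation=cv2.INTER_CUBIC)
b=cv2.resize(im[175:275,355:505],None,fx=2.6,fy=2.6,interpolation=cv2.INTER_CUBIC)
im2=load("scene")[0]; c=cv2.resize(im2[140:230,325:460],None,fx=2.9,fy=2.9,interpolation=cv2.INTER_CUBIC)
o=np.zeros((600,800,3),np.uint8); o[:600,:400]=a; o[:260,405:795]=b; o[300:300+c.shape[0],405:405+c.shape[1]]=c[:, :395]
save("crops",o)
P=cloud(d,K,T)
for n,(u,v) in dict(far=(281,154),near=(267,257),pine=(297,196),glue=(337,160),tape=(347,278)).items():print(n,pt(u,v,d,K,T).round(3))
# green rig footprint
hsv=cv2.cvtColor(im,cv2.COLOR_RGB2HSV)
m=(P[...,2]>.02)&(P[...,2]<.2); m[:, :358]=0; m[:185]=0; m[:, 502:]=0; m[272:]=0
for lo,hi in((.02,.06),(.06,.085),(.085,.108),(.108,.121),(.121,.135),(.14,.18)):
    k=m&(P[...,2]>lo)&(P[...,2]<hi); q=P[k]
    r=cv2.minAreaRect((q[:,:2]*1000).astype(np.float32)); print(lo,hi,len(q),np.round(r[0],1),np.round(r[1],1),round(r[2],2),np.median(q[:,2]).round(4))
```

```text
far [0.799 0.413 0.028]
near [0.419 0.388 0.026]
pine [0.653 0.329 0.02 ]
glue [0.76  0.209 0.136]
tape [0.393 0.114 0.028]
0.02 0.06 1269 [ 593.9 -138.1] [446.3 193.2] 87.43 0.0308
0.06 0.085 716 [ 595.9 -137.9] [441.2 190.3] 88.0 0.0691
0.085 0.108 1000 [ 594.8 -133.4] [433.2 184.7] 87.49 0.1046
0.108 0.121 1980 [ 598.6 -131. ] [430.6 190. ] 87.89 0.1136
0.121 0.135 2804 [601.1 -58.8] [283.8 186.6] 87.54 0.1256
0.14 0.18 143 [600.  -67.1] [ 14.1 114.8] 87.96 0.1651
```

View pics/crops.png

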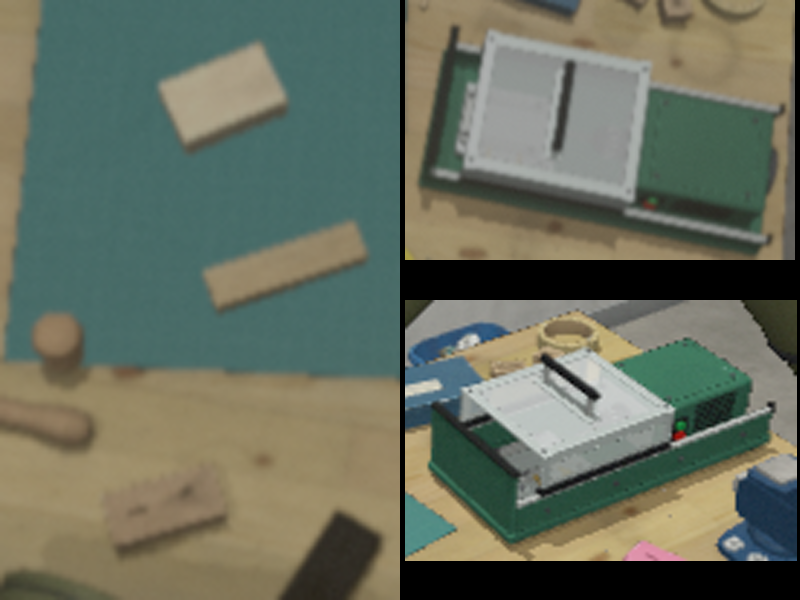

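Top-view crops: the far piece (pale, about 108x65 px in the crop) and the near one (browner, with dark marks on top) are both plausible, and size and slot decide it. The guard is part-way open. I'll move towards the rig over the near block and look with the wrist camera on the way.

play_rows --steps '[[[-20,30,-11],[0,0,0],88],[[-40,60,-22],[0,0,0],88],[[-60,90,-33],[0,0,0],88],[[-80,120,-44],[0,0,0],88],[[-100,150,-56],[0,0,0],88]]'

```text
time_s: 0.52
tool_pos: [0.3129, 0.4455, 0.2941]
orientation: [0.001, 0.814, 0.581, -0.001]
ft_force: [0.7, 0.1, 1.2]
grip_width: 0.0879
```

play_rows --steps '[[[-20,30,-11],[0,0,0],88],[[-40,60,-22],[0,0,0],88],[[-60,85,-33],[0,0,0],88],[[-80,110,-44],[0,0,0],88],[[-80,110,-44],[0,0,0],88]]'

```text
time_s: 0.93
tool_pos: [0.3963, 0.3277, 0.3399]
orientation: [0.003, 0.817, 0.577, -0.0]
ft_force: [0.2, 0.3, -0.0]
grip_width: 0.0882
```

Run:
```python
from h import *
im,d,K,T=cam("wrist"); save("w1",im); s=robot.state(); print(s["tool_pos"],s["ft_force"],T.round(3).tolist())
im2,d2,K2,T2=cam("scene")
a=cv2.resize(im2[190:300,220:340],None,fx=2.5,fy=2.5,interpolation=cv2.INTER_CUBIC)
o=np.zeros((500,800,3),np.uint8); o[:300,:480]=cv2.resize(im,(480,300),interpolation=cv2.INTER_AREA); o[:275,485:785]=a; 
save("w1c",o)
def rect(d,K,T,c,r=.08,n=""):
    P=cloud(d,K,T); k=(np.hypot(P[...,0]-c[0],P[...,1]-c[1])<r)&(P[...,2]>.02)&(P[...,2]<.05)
    q=P[k]; 
    if len(q)>20:
        x=cv2.minAreaRect((q[:,:2]*1000).astype(np.float32)); print(n,len(q),np.round(x[0],1),np.round(x[1],1),round(x[2],2),np.median(q[:,2]).round(4))
for nm in("top","wrist"):
    D=load(nm)[1:]
    for c in((.799,.413),(.419,.388)): rect(*D,c,n=nm)
```

```text
[0.39373496 0.33094321 0.33906077] [-0.62968167  1.01514767  0.40413757] [[0.335, 0.904, 0.265, 0.329], [0.942, -0.321, -0.098, 0.352], [-0.003, 0.283, -0.959, 0.485], [0.0, 0.0, 0.0, 1.0]]
top 483 [797.9 415. ] [ 69.2 101.5] 34.74 0.0346
top 393 [421.1 394.5] [49.  97.3] 28.48 0.029
wrist 1350 [799.6 419.2] [64.1 96.3] 35.5 0.0347
wrist 2462 [421.4 397.6] [46.1 98. ] 26.7 0.0295
```

View pics/w1c.png

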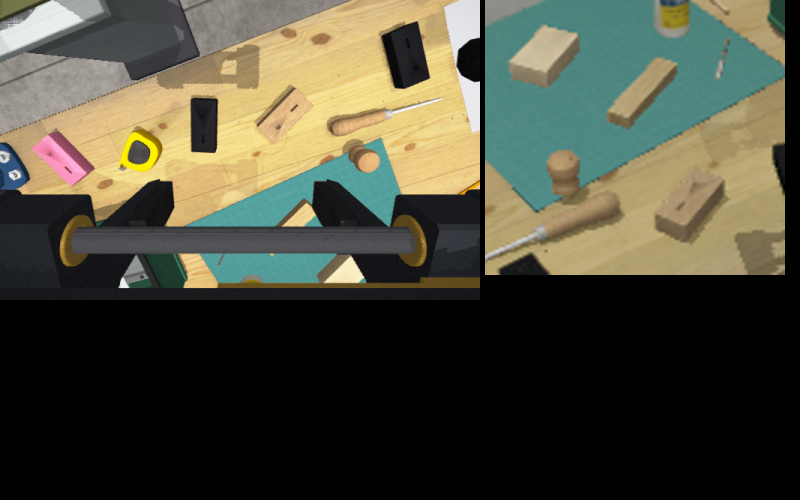

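The near block, at wrist view (283,113), measures 46x98x30 mm. The far one is 64x96x35 mm, so the near block is the beech_block. I'll enlarge it to find the slotted end.

Run:
```python
from h import *
im,d,K,T=load("wrist")
save("blk",cv2.resize(im[105:195,330:430],None,fx=6,fy=6,interpolation=cv2.INTER_CUBIC))
# rig fit from top cloud: axis and handle
for u,v in((345,125),(418,150),(400,120),(352,172)): print(u,v,pt(u,v,d,K,T).round(4))
```

```text
345 125 [0.3702 0.3676 0.0006]
418 150 [0.4383 0.4547 0.0007]
400 120 [ 0.3896  0.4422 -0.0007]
352 172 [0.4307 0.3556 0.0295]
```

View pics/blk.png

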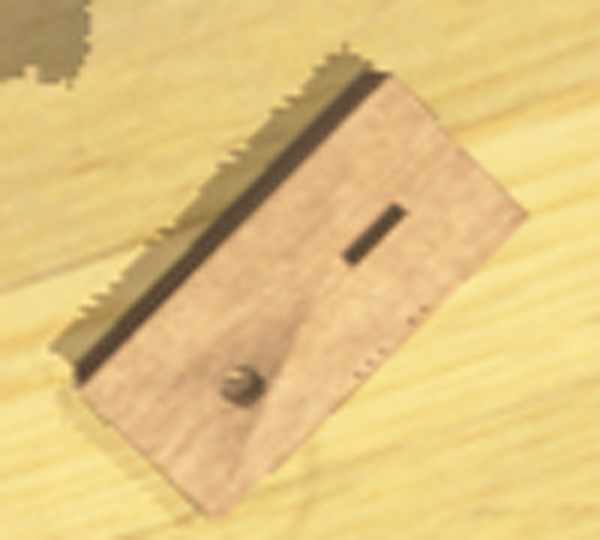

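The slot is at crop (375,235), the end at about +y/-x in world, and a screw hole is at (240,385). So the block's y axis is at about 117°, and it needs about a -29° turn for the nest. Guard first.

play_rows --steps '[[[-26,27,4],[0,0,0],88],[[-52,54,8],[0,0,0],88],[[-78,81,12],[0,0,0],88],[[-104,108,16],[0,0,0],88],[[-130,135,20],[0,0,0],88]]'

```text
time_s: 1.45
tool_pos: [0.4763, 0.1666, 0.3181]
orientation: [0.0, 0.814, 0.581, -0.001]
ft_force: [0.9, 0.0, -0.1]
grip_width: 0.0879
```

play_rows --steps '[[[-26,27,10],[0,0,-0.1],88],[[-52,54,20],[0,0,-0.2],88],[[-78,81,30],[0,0,-0.3],88],[[-104,108,40],[0,0,-0.3],88],[[-130,135,50],[0,0,-0.3],88]]'

```text
time_s: 1.87
tool_pos: [0.5621, 0.0005, 0.2671]
orientation: [-0.001, 0.716, 0.698, -0.001]
ft_force: [0.3, 0.4, 0.3]
grip_width: 0.0881
```

```bash
cat > g.py <<'E'
from h import *
def goto(p,yaw,xdir):
    "print tool-frame shift (mm) to world p, and rotvec so tool x lies at angle xdir(deg), tool down"
    s=robot.state(); q=s["orientation"]; Rt=R.from_quat([q[1],q[2],q[3],q[0]])
    a=np.radians(xdir); X=np.array([np.cos(a),np.sin(a),0]); Z=np.array([0,0,-1.]); G=R.from_matrix(np.stack([X,np.cross(Z,X),Z],1))
    print("t",s["time_s"],"pos",np.round(s["tool_pos"],4),"x",np.degrees(np.arctan2(*Rt.as_matrix()[[1,0],0])).round(2),"shift",(Rt.inv().apply(np.array(p)-s["tool_pos"])*1000).round(1),"turn",(Rt.inv()*G).as_rotvec().round(3),"F",np.round(s["ft_force"],1),"w",round(s["grip_width"],4))
E
python3 - <<'E'
from g import *
im,d,K,T=cam("wrist"); save("w2",im)
P=cloud(d,K,T)
P2=P[(P[...,2]>.145)&(P[...,2]<.18)&(np.abs(P[...,0]-.6)<.1)&(np.abs(P[...,1]+.067)<.05)]
if len(P2)>20:
    r=cv2.minAreaRect((P2[:,:2]*1000).astype(np.float32)); print(len(P2),r,P2[:,2].max())
goto([.6,-.067,.143],0,87.8)
E
```

```text
2046 ((597.1896362304688, -64.13177490234375), (13.001076698303223, 107.42321014404297), 87.54736328125) 0.16798698833763814
t 1.9167 pos [ 0.5643 -0.0097  0.2648] x 87.84 shift [-55.   38.2 122.1] turn [-0.003  0.008  0.001] F [ 3.8 -5.8 -1.1] w 0.0877
```

View pics/w2.png

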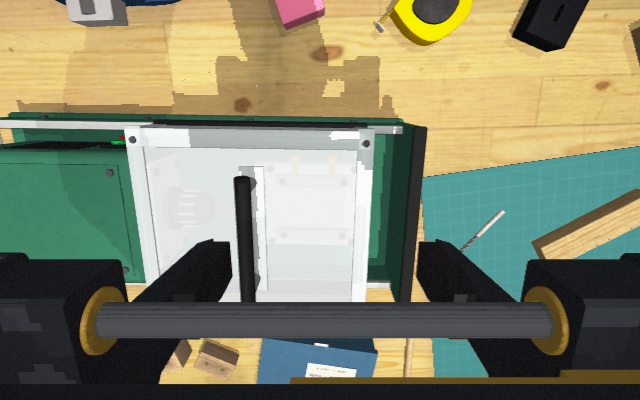

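Wrist view: the black handle runs down from (243,180), the hood is clear of the end plate at (415,210), and the nest fences show through the hood. Descending onto the handle.

play_rows --steps '[[[-18,12,10],[0,0,0],88],[[-36,25,20],[0,0,0],88],[[-55,37,45],[0,0,0],88],[[-55,37,70],[0,0,0],88],[[-55,37,70],[0,0,0],88]]'

```text
time_s: 2.33
tool_pos: [0.596, -0.0658, 0.1899]
orientation: [-0.002, 0.72, 0.694, -0.007]
ft_force: [-0.7, 0.5, -0.1]
grip_width: 0.0879
```

play_rows --steps '[[[0,0,18],[0,0,0],88],[[0,0,36],[0,0,0],88],[[0,0,50],[0,0,0],88],[[0,0,51],[0,0,0],60],[[0,0,51],[0,0,0],40]]'

```text
time_s: 2.75
tool_pos: [0.5951, -0.0638, 0.1391]
orientation: [-0.003, 0.719, 0.695, -0.007]
ft_force: [-0.1, -0.7, 1.0]
grip_width: 0.0766
```

Run:
```python
from g import *
goto([.598,-.066,.143],0,87.8)
```

```text
t 2.75 pos [ 0.5951 -0.0638  0.1391] x 88.02 shift [-2.1  2.9 -3.9] turn [-0.014  0.006  0.004] F [-0.1 -0.7  1. ] w 0.0766
```

play_rows --steps '[[[-2,3,-3],[-0.01,0,0],8],[[-2,3,-3],[-0.01,0,0],8],[[-2,3,-3],[-0.01,0,0],8],[[-2,3,-3],[-0.01,0,0],8],[[-2,3,-3],[-0.01,0,0],8]]'

```text
time_s: 3.17
tool_pos: [0.5983, -0.0659, 0.1427]
orientation: [0.001, 0.719, 0.695, -0.003]
ft_force: [-0.4, -0.1, 0.3]
grip_width: 0.0433
```

play_rows --steps '[[[0,0,0],[0,0,0],8],[[0,0,0],[0,0,0],8],[[0,0,0],[0,0,0],8],[[0,0,0],[0,0,0],8],[[0,0,0],[0,0,0],8]]'

```text
time_s: 3.58
tool_pos: [0.5983, -0.0656, 0.1426]
orientation: [0.001, 0.719, 0.695, -0.003]
ft_force: [-0.5, 0.2, -1.0]
grip_width: 0.0114
```

play_rows --steps '[[[-12,0,0],[0,0,0],8],[[-26,0,0],[0,0,0],8],[[-42,0,0],[0,0,0],8],[[-58,0,0],[0,0,0],8],[[-72,0,0],[0,0,0],8]]'

```text
time_s: 4.0
tool_pos: [0.5952, -0.1395, 0.1426]
orientation: [0.0, 0.72, 0.694, -0.004]
ft_force: [0.4, 1.8, -2.7]
grip_width: 0.0117
```

play_rows --steps '[[[-12,0,0],[0,0,0],8],[[-24,0,0],[0,0,0],8],[[-36,0,0],[0,0,0],8],[[-46,0,0],[0,0,0],8],[[-54,0,0],[0,0,0],8]]'

```text
time_s: 4.42
tool_pos: [0.5928, -0.195, 0.1426]
orientation: [0.0, 0.72, 0.694, -0.004]
ft_force: [0.3, 1.2, -2.7]
grip_width: 0.0116
```

play_rows --steps '[[[-5,0,0],[0,0,0],8],[[-10,0,0],[0,0,0],8],[[-15,0,0],[0,0,0],8],[[-20,0,0],[0,0,0],8],[[-24,0,0],[0,0,0],8]]'

```text
time_s: 4.83
tool_pos: [0.5918, -0.2191, 0.1426]
orientation: [0.0, 0.72, 0.694, -0.004]
ft_force: [-0.3, 2.5, -3.2]
grip_width: 0.0115
```

play_rows --steps '[[[-2,0,0],[0,0,0],8],[[-4,0,0],[0,0,0],8],[[-6,0,0],[0,0,0],8],[[-8,0,0],[0,0,0],8],[[-10,0,0],[0,0,0],8]]'

```text
time_s: 5.25
tool_pos: [0.5914, -0.229, 0.1426]
orientation: [-0.0, 0.72, 0.694, -0.004]
ft_force: [0.1, 1.4, -4.3]
grip_width: 0.0117
```

play_rows --steps '[[[-2,0,0],[0,0,0],8],[[-4,0,0],[0,0,0],8],[[-6,0,0],[0,0,0],8],[[-8,0,0],[0,0,0],8],[[-10,0,0],[0,0,0],8]]'

```text
time_s: 5.67
tool_pos: [0.5914, -0.2299, 0.1426]
orientation: [-0.005, 0.718, 0.696, -0.001]
ft_force: [-1.3, 19.1, 2.7]
grip_width: 0.011
```

play_rows --steps '[[[-2,0,0],[0,0,0],8],[[-4,0,0],[0,0,0],8],[[-6,0,0],[0,0,0],8],[[-8,0,0],[0,0,0],8],[[-8,0,0],[0,0,0],8]]'

```text
time_s: 6.08
tool_pos: [0.5914, -0.2297, 0.1426]
orientation: [-0.009, 0.716, 0.698, 0.003]
ft_force: [-2.4, 15.9, 0.7]
grip_width: 0.0116
```

End of travel reached (19 N, no further motion). Relax, release and rise.

play_rows --steps '[[[0,0,0],[0.01,0,0],20],[[0,0,0],[0.01,0,0],50],[[0,0,0],[0.01,0,0],60],[[0,0,0],[0.01,0,0],60],[[0,0,0],[0.01,0,0],60]]'

```text
time_s: 6.5
tool_pos: [0.5912, -0.2315, 0.1427]
orientation: [-0.012, 0.717, 0.697, -0.001]
ft_force: [-0.4, 0.3, 1.0]
grip_width: 0.0425
```

play_rows --steps '[[[0,0,-20],[0,0,0],88],[[0,0,-55],[0,0,0],88],[[20,0,-95],[0,0,0],88],[[60,0,-130],[0,0,0],88],[[100,0,-140],[0,0,0],88]]'

```text
time_s: 6.92
tool_pos: [0.5976, -0.1491, 0.2833]
orientation: [-0.008, 0.719, 0.695, -0.0]
ft_force: [0.3, 1.4, 0.1]
grip_width: 0.076
```

play_rows --steps '[[[40,-20,-4],[0,0,0],88],[[75,-45,-8],[0,0,0],88],[[105,-70,-12],[0,0,0],88],[[120,-80,-12],[0,0,0],88],[[120,-80,-12],[0,0,0],88]]'

```text
time_s: 7.33
tool_pos: [0.5198, -0.0224, 0.2988]
orientation: [-0.009, 0.717, 0.697, -0.0]
ft_force: [0.4, 0.1, -0.0]
grip_width: 0.088
```

play_rows --steps '[[[0,0,0],[0,0,0],88],[[0,0,0],[0,0,0],88]]'

```text
time_s: 7.5
tool_pos: [0.5203, -0.0232, 0.2991]
orientation: [-0.008, 0.717, 0.697, 0.0]
ft_force: [0.8, -0.4, 0.0]
grip_width: 0.0879
```

Run:
```python
from g import *
goto([.598,-.066,.143],0,87.8)
im,d,K,T=cam("wrist"); save("w3",im)
for n in ("top",):cam(n)
```

```text
t 7.5 pos [ 0.5203 -0.0232  0.2991] x 88.33 shift [-42.4  80.8 154.6] turn [-0.012 -0.012  0.009] F [ 0.8 -0.4  0. ] w 0.0879
```

View pics/w3.png

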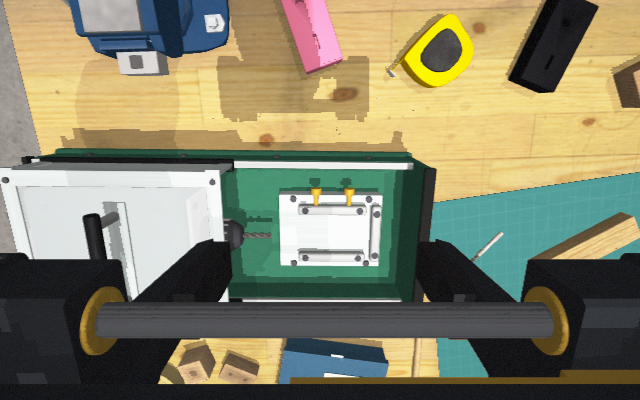

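Guard open: the chamber is clear, the fences are at (332,210) and (332,257), the end stop at (376,232), and the drill at (258,236). Locating the nest.

Run:
```python
from g import *
im,d,K,T=load("wrist"); P=cloud(d,K,T)
save("nest",cv2.resize(im[180:275,270:395],None,fx=6,fy=6,interpolation=cv2.INTER_CUBIC))
sub=np.zeros(d.shape,bool); sub[195:275,275:392]=1
z=P[sub][:,2]; print(np.histogram(z,bins=np.arange(.0,.08,.004)))
k=sub&(P[...,2]>.051)&(P[...,2]<.062)
n,l,st,_=cv2.connectedComponentsWithStats(k.astype(np.uint8))
for i in range(1,n):
    if st[i,4]>30:
        q=P[l==i]; r=cv2.minAreaRect((q[:,:2]*1000).astype(np.float32)); print(st[i],np.round(r[0],1),np.round(r[1],1),round(r[2],2),np.median(q[:,2]).round(4))
# rails / end plate angles
Pt=cloud(*load("top")[1:])
for nm,Q in(("w",P),("t",Pt)):
    k=(Q[...,2]>.112)&(Q[...,2]<.124)&(abs(Q[...,0]-.6)<.12)&(Q[...,1]>.05)&(Q[...,1]<.11)
    q=Q[k]; 
    if len(q)>20: r=cv2.minAreaRect((q[:,:2]*1000).astype(np.float32)); print("endplate",nm,len(q),r)
    k=(Q[...,2]>.145)&(Q[...,2]<.18)&(abs(Q[...,0]-.6)<.12)&(Q[...,1]<-.15)&(Q[...,1]>-.28)
    q=Q[k]; 
    if len(q)>20: r=cv2.minAreaRect((q[:,:2]*1000).astype(np.float32)); print("handle",nm,len(q),r)
```

```text
(array([   0,    0,    0,    0,    0, 1484,  698,    0,    0,    0, 3521,
       1525,  260, 1418,  411,    0,    0,    0,    0]), array([0.   , 0.004, 0.008, 0.012, 0.016, 0.02 , 0.024, 0.028, 0.032,
       0.036, 0.04 , 0.044, 0.048, 0.052, 0.056, 0.06 , 0.064, 0.068,
       0.072, 0.076]))
[298 195  69  20 749] [565.7 -11.2] [82.6 24.9] 88.11 0.055
[369 205  13  57 549] [605.6  40.8] [12.2 73.5] 87.44 0.0552
[298 252  67  10 638] [634.3 -14.2] [83.3 12.5] 87.92 0.0551
endplate w 1152 ((587.3447265625, 81.35639190673828), (12.513833999633789, 148.71153259277344), 87.57357025146484)
handle w 863 ((558.0076293945312, -227.9463653564453), (13.311357498168945, 43.51774215698242), 88.06668090820312)
endplate t 177 ((606.06103515625, 77.69306945800781), (12.04620361328125, 186.2434539794922), 87.73536682128906)
```

View pics/nest.png

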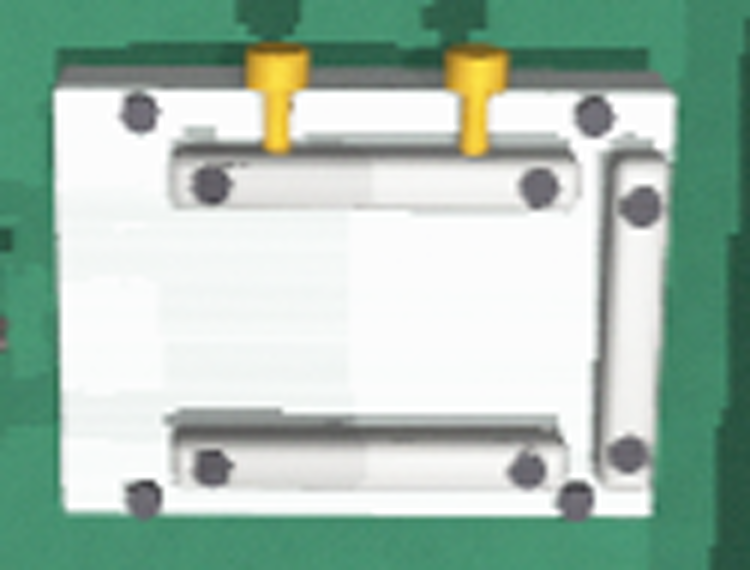

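Nest ≈ (0.6033, -0.0162), yaw -2.1°; both fences and the end stop agree. Now back to the block.

play_rows --steps '[[[38,-10,0],[0,0,0.1],88],[[76,-20,0],[0,0,0.2],88],[[114,-30,0],[0,0,0.3],88],[[152,-40,0],[0,0,0.4],88],[[190,-50,0],[0,0,0.5],88]]'

```text
time_s: 8.02
tool_pos: [0.4769, 0.1679, 0.3013]
orientation: [-0.008, 0.87, 0.493, -0.002]
ft_force: [-0.3, 1.5, 0.1]
grip_width: 0.0879
```

Run:
```python
from g import *
goto([.393,.457,.25],0,26.7)
```

```text
t 8.0167 pos [0.4769 0.1679 0.3013] x 59.14 shift [ 204.9 -219.5   55.7] turn [-0.017  0.001  0.566] F [-0.3  1.5  0.1] w 0.0879
```

play_rows --steps '[[[25,-28,0],[0,0,0.1],88],[[52,-56,0],[0,0,0.2],88],[[78,-84,10],[0,0,0.3],88],[[104,-112,20],[0,0,0.4],88],[[130,-140,30],[0,0,0.5],88]]'

```text
time_s: 8.43
tool_pos: [0.4239, 0.3527, 0.2735]
orientation: [-0.007, 0.966, 0.259, -0.004]
ft_force: [-0.1, 0.9, 0.2]
grip_width: 0.0881
```

Run:
```python
from g import *
goto([.393,.457,.25],0,26.7)
```

```text
t 8.4333 pos [0.4239 0.3527 0.2735] x 30.08 shift [  25.6 -105.4   25.1] turn [-0.015  0.004  0.059] F [-0.1  0.9  0.2] w 0.0881
```

play_rows --steps '[[[9,-35,8],[-0.015,0,0.06],88],[[18,-70,16],[-0.015,0,0.06],88],[[26,-105,25],[-0.015,0,0.06],88],[[26,-105,25],[-0.015,0,0.06],88],[[26,-105,25],[-0.015,0,0.06],88]]'

```text
time_s: 8.85
tool_pos: [0.3928, 0.4585, 0.2486]
orientation: [0.001, 0.973, 0.232, -0.003]
ft_force: [0.8, -0.9, -1.0]
grip_width: 0.0885
```

play_rows --steps '[[[0,0,0],[0,0,0],88],[[0,0,0],[0,0,0],88]]'

```text
time_s: 9.02
tool_pos: [0.3946, 0.4567, 0.2484]
orientation: [0.001, 0.973, 0.23, -0.002]
ft_force: [0.8, 0.6, 0.3]
grip_width: 0.0879
```

Run:
```python
from g import *
im,d,K,T=cam("wrist"); save("w4",im); P=cloud(d,K,T)
k=(np.hypot(P[...,0]-.421,P[...,1]-.397)<.075)&(P[...,2]>.024)&(P[...,2]<.04)
n,l,st,_=cv2.connectedComponentsWithStats(k.astype(np.uint8))
for i in range(1,n):
    if st[i,4]>200:
        q=P[l==i]; r=cv2.minAreaRect((q[:,:2]*1000).astype(np.float32)); print(st[i],np.round(r[0],1),np.round(r[1],1),round(r[2],2),np.median(q[:,2]).round(4))
goto([.421,.397,.021],0,26.7)
```

```text
[ 302  182   41   82 3154] [421.3 398.2] [46.1 98.1] 26.79 0.0294
t 9.0667 pos [0.3945 0.4567 0.2487] x 26.63 shift [ -2.   65.  227.8] turn [ 0.001  0.005 -0.001] F [0.  0.7 1.1] w 0.0882
```

Block at (0.4213, 0.3982), 26.8°. Move over it and descend.

play_rows --steps '[[[-1,20,25],[0,0,0],88],[[-2,45,50],[0,0,0],88],[[-2,64,85],[0,0,0],88],[[-2,64,120],[0,0,0],88],[[-2,64,155],[0,0,0],88]]'

```text
time_s: 9.48
tool_pos: [0.4236, 0.395, 0.0935]
orientation: [0.002, 0.974, 0.228, -0.001]
ft_force: [-0.3, 0.9, 0.3]
grip_width: 0.0882
```

Run:
```python
from g import *
goto([.4213,.3982,.006],0,26.8)
```

```text
t 9.4833 pos [0.4236 0.395  0.0935] x 26.3 shift [-0.4 -4.1 87.5] turn [ 0.002  0.003 -0.009] F [-0.3  0.9  0.3] w 0.0882
```

play_rows --steps '[[[-0.5,-3,25],[0,0,-0.009],88],[[-0.5,-3,50],[0,0,-0.009],88],[[-0.5,-3,70],[0,0,-0.009],88],[[-0.5,-3,82],[0,0,-0.009],88],[[-0.5,-3,87],[0,0,-0.009],88]]'

```text
time_s: 9.9
tool_pos: [0.422, 0.3956, 0.0052]
orientation: [0.002, 0.973, 0.231, -0.002]
ft_force: [-0.7, 0.4, 0.7]
grip_width: 0.088
```

Run:
```python
from g import *
goto([.4213,.3982,.006],0,26.8)
```

```text
t 9.9 pos [0.422  0.3956 0.0052] x 26.72 shift [ 0.5 -2.7 -0.8] turn [ 0.004  0.004 -0.001] F [-0.7  0.4  0.7] w 0.088
```

play_rows --steps '[[[0.5,-2.7,-0.8],[0.003,0.004,0],70],[[0.5,-2.7,-0.8],[0.003,0.004,0],42],[[0.5,-2.7,-0.8],[0.003,0.004,0],42],[[0.5,-2.7,-0.8],[0.003,0.004,0],42],[[0.5,-2.7,-0.8],[0.003,0.004,0],42]]'

```text
time_s: 10.32
tool_pos: [0.4217, 0.3987, 0.007]
orientation: [-0.0, 0.973, 0.231, 0.001]
ft_force: [0.6, 0.2, 0.4]
grip_width: 0.0565
```

play_rows --steps '[[[0,0,0],[0,0,0],42],[[0,0,0],[0,0,0],42],[[0,0,0],[0,0,0],42],[[0,0,0],[0,0,0],42]]'

```text
time_s: 10.65
tool_pos: [0.4219, 0.399, 0.0076]
orientation: [-0.0, 0.973, 0.231, 0.001]
ft_force: [-0.7, 0.1, 5.8]
grip_width: 0.046
```

play_rows --steps '[[[0,0,-8],[0,0,0],40],[[0,0,-20],[0,0,0],40],[[0,0,-40],[0,0,0],40],[[0,0,-60],[0,0,0],40],[[0,0,-80],[0,0,0],40]]'

```text
time_s: 11.07
tool_pos: [0.4217, 0.3987, 0.0892]
orientation: [-0.0, 0.973, 0.231, 0.001]
ft_force: [0.8, -1.1, -0.4]
grip_width: 0.0455
```

Run:
```python
from g import *
goto([.48,.20,.20],0,-2.1)
```

```text
t 11.0667 pos [0.4217 0.3987 0.0892] x 26.72 shift [ -37.1  203.7 -110.9] turn [-0.001 -0.002  0.503] F [ 0.8 -1.1 -0.4] w 0.0455
```

Block held (46 mm). Lift well above the end plate, then carry.

play_rows --steps '[[[0,10,-25],[0,0,0],40],[[-3,30,-50],[0,0,0.06],40],[[-8,55,-75],[0,0,0.15],40],[[-15,80,-98],[0,0,0.24],40],[[-20,105,-111],[0,0,0.32],40]]'

```text
time_s: 11.48
tool_pos: [0.4516, 0.2952, 0.2035]
orientation: [-0.002, 0.997, 0.071, 0.002]
ft_force: [-0.0, -0.3, -1.3]
grip_width: 0.0459
```

Run:
```python
from g import *
goto([.58,.06,.20],0,-2.1)
```

```text
t 11.4833 pos [0.4516 0.2952 0.2035] x 8.14 shift [ 93.8 251.    3.2] turn [-0.003 -0.005  0.179] F [-0.  -0.3 -1.3] w 0.0459
```

play_rows --steps '[[[11,30,0],[0,0,0.04],40],[[22,60,0],[0,0,0.08],40],[[34,90,0],[0,0,0.12],40],[[45,120,0],[0,0,0.15],40],[[56,150,0],[0,0,0.18],40]]'

```text
time_s: 11.9
tool_pos: [0.5286, 0.1531, 0.2044]
orientation: [-0.002, 1.0, -0.02, 0.003]
ft_force: [0.7, 0.4, -1.4]
grip_width: 0.0461
```

Run:
```python
from g import *
goto([.6033,-.0162,.20],0,-2.1)
```

```text
t 11.9 pos [0.5286 0.1531 0.2044] x -2.25 shift [ 81.3 166.3   4.1] turn [-0.004 -0.005 -0.003] F [ 0.7  0.4 -1.4] w 0.0461
```

play_rows --steps '[[[12,25,0],[0,0,0],40],[[25,50,0],[0,0,0],40],[[39,80,0],[0,0,0],40],[[54,110,0],[0,0,0],40],[[68,140,0],[0,0,0],40]]'

```text
time_s: 12.32
tool_pos: [0.5913, 0.0091, 0.2051]
orientation: [-0.002, 1.0, -0.02, 0.003]
ft_force: [0.7, 0.4, -0.5]
grip_width: 0.0457
```

Run:
```python
from g import *
goto([.6033,-.0162,.15],0,-2.1)
```

```text
t 12.3167 pos [0.5913 0.0091 0.2051] x -2.24 shift [12.6 25.1 55.1] turn [-0.004 -0.006 -0.002] F [ 0.7  0.4 -0.5] w 0.0457
```

play_rows --steps '[[[7,14,0],[-0.004,-0.005,-0.002],40],[[12.6,25,5],[-0.004,-0.005,-0.002],40],[[12.6,25,20],[-0.004,-0.005,-0.002],40],[[12.6,25,40],[-0.004,-0.005,-0.002],40],[[12.6,25,55],[-0.004,-0.005,-0.002],40]]'

```text
time_s: 12.73
tool_pos: [0.6026, -0.0152, 0.1493]
orientation: [-0.001, 1.0, -0.018, -0.0]
ft_force: [0.1, 0.3, -1.1]
grip_width: 0.0457
```

play_rows --steps '[[[0,0,0],[0,0,0],40],[[0,0,0],[0,0,0],40]]'

```text
time_s: 12.9
tool_pos: [0.6016, -0.014, 0.1488]
orientation: [-0.001, 1.0, -0.018, -0.001]
ft_force: [-1.1, 0.0, 0.2]
grip_width: 0.0457
```

Run:
```python
from g import *
goto([.6033,-.0162,.0718],0,-2.1)
im,d,K,T=cam("wrist"); a=im.copy(); P=cloud(d,K,T)
im2=cam("top")[0]; im3=cam("scene")[0]
o=np.zeros((600,800,3),np.uint8); o[:250,:400]=cv2.resize(a,(400,250),interpolation=cv2.INTER_AREA)
o[:300,400:]=cv2.resize(im2[180:270,365:485],(400,300),interpolation=cv2.INTER_CUBIC); o[300:,400:]=cv2.resize(im3[130:220,330:450],(400,300),interpolation=cv2.INTER_CUBIC)
o[300:,:400]=cv2.resize(a[220:400,200:440],(400,300))
save("w5",o)
q=P[(P[...,2]>.1)&(P[...,2]<.19)&(abs(P[...,0]-.603)<.06)&(abs(P[...,1]+.016)<.07)]; print(len(q),np.histogram(q[:,2],8))
```

```text
t 12.9 pos [ 0.6016 -0.014   0.1488] x -2.01 shift [ 2.   2.3 77. ] turn [-0.002  0.002  0.002] F [-1.1  0.   0.2] w 0.0457
24801 (array([  211,   619,   667,   740, 20025,   962,   747,   830]), array([0.14224118, 0.14821027, 0.15417935, 0.16014843, 0.16611752,
       0.1720866 , 0.17805568, 0.18402476, 0.18999385]))
```

View pics/w5.png

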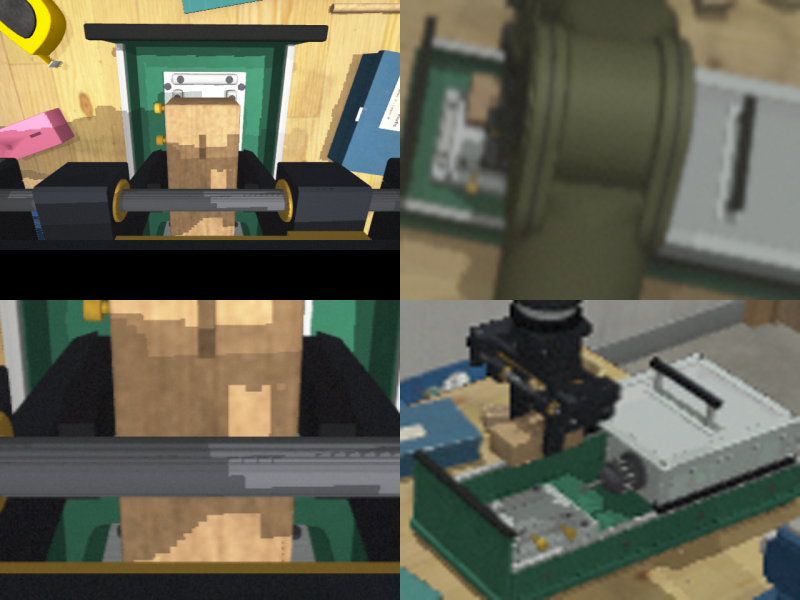

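The slotted end faces the end stop and the guard is open. I'll check the block's pose in the hand and re-measure the nest from this view before lowering.

```bash
cat > chk.py <<'E'
from g import *
def check(nest=(.6033,-.0162),yaw=-2.1):
    im,d,K,T=load("wrist"); P=cloud(d,K,T); tcp=robot.state()["tool_pos"]
    a=np.radians(yaw); X=np.array([np.cos(a),np.sin(a)]); Y=np.array([-X[1],X[0]])
    rel=P[...,:2]-np.array(nest); x=rel@X*1000; y=rel@Y*1000; z=P[...,2]*1000; zt=tcp[2]*1000+22.4
    blk=(abs(z-zt)<4)&(abs(x)<32)&(abs(y)<70)
    for lo in range(0,50,8):
        k=blk&(y>lo)&(y<lo+8)
        if k.sum()>30: print("blk y",lo,"x",x[k].min().round(1),x[k].max().round(1),"mid",(x[k].min()/2+x[k].max()/2).round(2),"z",np.median(z[k]).round(1))
    for lo in range(-20,20,10):
        k=blk&(x>lo)&(x<lo+10)
        if k.sum()>30: print("blk x",lo,"ymax",np.percentile(y[k],99.5).round(1),"z",np.median(z[k]).round(1))
    A=np.c_[x[blk],y[blk],np.ones(blk.sum())]; print("tilt",np.linalg.lstsq(A,z[blk],rcond=None)[0][:2]*1000,"mrad")
    f=(z>51)&(z<60)&(abs(x)<45)&(y>20)&(y<75)
    n,l,st,_=cv2.connectedComponentsWithStats(f.astype(np.uint8))
    for i in range(1,n):
        if st[i,4]>40: k=l==i; print("fence",st[i,4],"x",np.percentile(x[k],[.5,99.5]).round(1),"y",np.percentile(y[k],[.5,99.5]).round(1),"z",np.median(z[k]).round(1))
E
python3 - <<'E'
from chk import *
check()
E
```

```text
blk y 0 x -25.9 23.1 mid -1.41 z 170.7
blk y 8 x -32.0 32.0 mid 0.0 z 170.8
blk y 16 x -24.4 21.5 mid -1.47 z 170.7
blk y 24 x -24.5 21.4 mid -1.53 z 170.7
blk y 32 x -24.5 21.4 mid -1.5 z 170.7
blk y 40 x -24.5 21.4 mid -1.57 z 170.8
blk y 48 x -24.2 21.2 mid -1.49 z 170.5
blk x -20 ymax 50.1 z 170.7
blk x -10 ymax 50.1 z 170.7
blk x 0 ymax 50.1 z 170.6
blk x 10 ymax 50.2 z 170.6
tilt [-2.33197168  2.12785349] mrad
fence 1833 x [-35.4  36.7] y [51.4 63.1] z 55.3
fence 195 x [-36.4 -24.4] y [37.5 45.2] z 55.1
fence 211 x [25.6 37.4] y [33.6 45.2] z 54.9
```

Relative to the nest in the same view, the block needs +2.1 mm in x, -0.8 mm in y and about 77 mm down. Lowering in slow steps.

play_rows --steps '[[[1.2,0.4,0],[-0.002,0.002,0],40],[[2.1,0.8,0],[-0.002,0.002,0.001],40],[[2.1,0.8,12],[-0.002,0.002,0.001],40],[[2.1,0.8,26],[-0.002,0.002,0.001],40],[[2.1,0.8,40],[-0.002,0.002,0.001],40]]'

```text
time_s: 13.47
tool_pos: [0.6057, -0.0156, 0.1098]
orientation: [0.0, 1.0, -0.018, 0.002]
ft_force: [0.5, 0.6, -1.1]
grip_width: 0.0457
```

Run:
```python
from chk import *
goto([.6037,-.0148,.0717],0,-2.1)
cam("wrist"); check()
```

```text
t 13.4667 pos [ 0.6057 -0.0156  0.1098] x -2.11 shift [-2.2 -0.7 38.1] turn [ 0.    -0.005 -0.   ] F [ 0.5  0.6 -1.1] w 0.0457
blk y 0 x -21.6 26.8 mid 2.58 z 131.6
blk y 8 x -32.0 32.0 mid 0.01 z 131.5
blk y 16 x -20.5 25.5 mid 2.47 z 131.7
blk y 24 x -20.4 25.4 mid 2.5 z 131.6
blk y 32 x -20.4 25.6 mid 2.56 z 131.7
blk y 40 x -20.6 25.5 mid 2.46 z 131.6
blk y 48 x -19.7 24.9 mid 2.62 z 130.3
blk x -20 ymax 49.0 z 131.6
blk x -10 ymax 49.0 z 131.6
blk x 0 ymax 49.0 z 131.6
blk x 10 ymax 49.0 z 131.7
tilt [ 4.91003193 -2.33192571] mrad
fence 2598 x [-35.4  36.7] y [51.7 63.2] z 55.3
fence 449 x [-44.8 -24.9] y [20.6 45.3] z 54.6
fence 163 x [25.6 37.2] y [36.7 45.3] z 54.7
```

play_rows --steps '[[[-1.5,-0.2,5],[0,-0.004,0],40],[[-2.1,-0.3,13],[0,-0.004,0],40],[[-2.1,-0.3,21],[0,-0.004,0],40],[[-2.1,-0.3,25],[0,-0.004,0],40],[[-2.1,-0.3,25],[0,-0.004,0],40]]'

```text
time_s: 13.93
tool_pos: [0.601, -0.015, 0.081]
orientation: [0.0, 1.0, -0.018, -0.003]
ft_force: [0.0, 0.1, -1.3]
grip_width: 0.0457
```

Run:
```python
from chk import *
goto([.6037,-.0153,.0717],0,-2.1)
cam("wrist"); check()
```

```text
t 13.9333 pos [ 0.601 -0.015  0.081] x -2.09 shift [2.7 0.2 9.3] turn [0.    0.006 0.   ] F [ 0.   0.1 -1.3] w 0.0457
blk y 0 x -26.2 22.8 mid -1.72 z 102.8
blk y 8 x -32.0 32.0 mid 0.0 z 102.8
blk y 16 x -24.8 21.1 mid -1.84 z 102.7
blk y 24 x -25.0 21.2 mid -1.92 z 102.8
blk y 32 x -24.9 21.1 mid -1.9 z 102.8
blk y 40 x -24.9 21.0 mid -1.95 z 102.8
blk y 48 x -24.3 20.8 mid -1.77 z 102.2
blk x -20 ymax 49.3 z 102.9
blk x -10 ymax 49.3 z 102.8
blk x 0 ymax 49.3 z 102.7
blk x 10 ymax 49.3 z 102.7
tilt [-5.63598852 -0.96164553] mrad
fence 3493 x [-35.4  36.7] y [51.4 63.4] z 55.3
fence 418 x [-44.8 -28.7] y [20.5 45.6] z 54.0
fence 787 x [26.5 37.4] y [20.2 45.2] z 55.4
```

play_rows --steps '[[[1.2,0,0],[0,0.003,0],40],[[1.2,0,0],[0,0.003,0],40],[[1.2,0,0],[0,0.003,0],40],[[1.2,0,0],[0,0.003,0],40],[[1.2,0,0],[0,0.003,0],40]]'

```text
time_s: 14.4
tool_pos: [0.6028, -0.0151, 0.0818]
orientation: [0.0, 1.0, -0.018, -0.001]
ft_force: [0.2, 0.1, -0.8]
grip_width: 0.0455
```

Run:
```python
from chk import *
for i in range(8):
    cam("wrist"); goto([.6037,-.0153,.0717],0,-2.1)
check()
```

```text
t 14.45 pos [ 0.6027 -0.0151  0.0818] x -2.1 shift [ 1.   0.1 10.1] turn [0.    0.002 0.   ] F [-0.8 -1.  -1.4] w 0.046
t 14.5 pos [ 0.6027 -0.0151  0.0817] x -2.1 shift [ 1.   0.1 10. ] turn [0.    0.002 0.   ] F [-0.3 -0.4 -1.3] w 0.0453
t 14.55 pos [ 0.6026 -0.0151  0.0816] x -2.09 shift [1.1 0.2 9.9] turn [0.    0.002 0.   ] F [-0.3  0.4 -0.9] w 0.0455
t 14.6 pos [ 0.6026 -0.0151  0.0816] x -2.1 shift [1.1 0.1 9.9] turn [0.    0.002 0.   ] F [ 0.3  0.1 -2. ] w 0.0459
t 14.65 pos [ 0.6026 -0.0151  0.0816] x -2.09 shift [1.1 0.2 9.9] turn [0.    0.002 0.   ] F [ 0.5  0.  -0.8] w 0.0455
t 14.7 pos [ 0.6026 -0.0151  0.0816] x -2.1 shift [1.1 0.1 9.9] turn [0.    0.002 0.   ] F [-0.4  0.1 -0.8] w 0.0457
t 14.75 pos [ 0.6026 -0.0152  0.0816] x -2.1 shift [1.1 0.1 9.9] turn [0.    0.002 0.   ] F [-0.6  0.2 -2. ] w 0.0454
t 14.8 pos [ 0.6026 -0.0151  0.0815] x -2.1 shift [1.1 0.1 9.8] turn [0.    0.002 0.   ] F [ 0.1  0.3 -0.2] w 0.0458
blk y 0 x -24.8 24.1 mid -0.35 z 103.4
blk y 8 x -31.9 32.0 mid 0.04 z 103.4
blk y 16 x -23.4 22.5 mid -0.46 z 103.4
blk y 24 x -23.4 22.6 mid -0.4 z 103.4
blk y 32 x -23.4 22.5 mid -0.47 z 103.4
blk y 40 x -23.4 22.6 mid -0.44 z 103.4
blk y 48 x -22.9 22.2 mid -0.37 z 102.6
blk x -20 ymax 49.3 z 103.4
blk x -10 ymax 49.2 z 103.4
blk x 0 ymax 49.2 z 103.4
blk x 10 ymax 49.3 z 103.3
tilt [-2.93644727 -0.73969101] mrad
fence 3467 x [-35.4  36.6] y [51.3 63.3] z 55.3
fence 564 x [-44.8 -27.3] y [20.3 45.5] z 54.7
fence 614 x [27.2 37.5] y [20.5 45.1] z 55.3
```

play_rows --steps '[[[0.3,0,2],[0,0.001,0],40],[[0.7,0,4.5],[0,0.002,0],40],[[0.7,0,7],[0,0.002,0],40],[[0.7,0,9.5],[0,0.002,0],40],[[0.7,0,9.5],[0,0.002,0],40]]'

```text
time_s: 15.22
tool_pos: [0.6028, -0.0152, 0.0713]
orientation: [0.0, 1.0, -0.018, -0.001]
ft_force: [-1.0, -0.2, -0.8]
grip_width: 0.0455
```

Run:
```python
from chk import *
for i in range(6): cam("wrist")
goto([.6037,-.0153,.0717],0,-2.1)
check()
```

```text
t 15.5167 pos [ 0.6034 -0.0152  0.0721] x -2.1 shift [0.3 0.1 0.4] turn [ 0. -0.  0.] F [ 0.1  1.4 -1.4] w 0.0458
blk y 0 x -24.1 24.9 mid 0.44 z 93.9
blk y 8 x -31.9 32.0 mid 0.05 z 93.9
blk y 16 x -22.9 23.2 mid 0.19 z 93.9
blk y 24 x -22.7 23.2 mid 0.28 z 93.9
blk y 32 x -22.7 23.3 mid 0.29 z 93.9
blk y 40 x -22.7 23.3 mid 0.29 z 93.9
blk y 48 x -22.2 23.1 mid 0.42 z 93.2
blk x -20 ymax 49.3 z 94.0
blk x -10 ymax 49.3 z 93.9
blk x 0 ymax 49.3 z 93.9
blk x 10 ymax 49.2 z 93.9
tilt [-1.58399036 -0.98586894] mrad
fence 3877 x [-35.3  36.6] y [51.4 63.3] z 55.3
fence 829 x [-44.6 -26.8] y [20.  45.6] z 55.1
fence 734 x [27.4 37.6] y [20.3 45.2] z 55.5
```

Block is 8.6 mm above the fences and within about 0.3 mm of centre. One last look.

Run:
```python
from chk import *
a=cam("wrist")[0]; b=cam("scene")[0]
o=np.zeros((500,800,3),np.uint8); o[:250,:400]=cv2.resize(a,(400,250),interpolation=cv2.INTER_AREA); o[:300,400:]=cv2.resize(b[130:220,330:450],(400,300),interpolation=cv2.INTER_CUBIC); o[255:500,:392]=cv2.resize(b,(392,245))
save("fin",o); s=robot.state(); print(s["time_s"],s["tool_pos"],np.abs(s["joint_vel"]).max(),s["ft_force"])
```

```text
15.6167 [ 0.60338894 -0.01518224  0.07217328] 0.0022796511101262464 [-0.21498191 -0.3687304  -0.33269542]
```

View pics/fin.png

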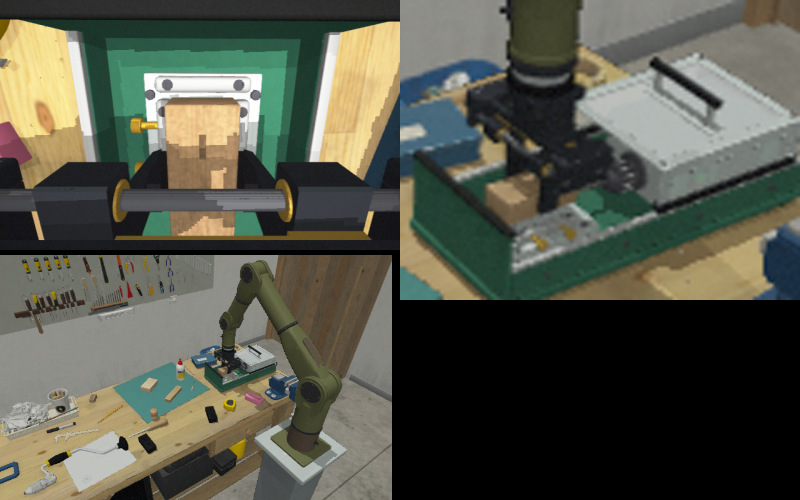

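The final view shows the block centred over the nest with the slot towards the end stop, the guard over the headstock, and the bystanders where they were. Handing in.

```bash
python3 -c "
from plant import robot
print(robot.close_job()); s=robot.state(); print(s['time_s'],s['tool_pos'])"
```

```text
the job is handed in; nothing more can be done
None
the job is handed in; nothing more can be done
```

The job is done and handed in at about 15.6 s. The guard is fully open and the beech block is held still over the work holder, slotted end towards the end stop.

- **Guard:** I gripped the handle and slid it until it stopped moving under about 19 N, after 164 mm of travel. It was already part-way open at the start. The final picture shows it still over the headstock.
- **Block:** I picked the 46x98x30 mm beech block by size and slot. The larger 64x96x35 mm piece and the black and pink look-alikes were left alone. I carried it with its underside about 195 mm above the bench, well clear of the 118 mm end plate.
- **Last checks:**

| Check | Result |
|---|---|
| Height above the fences | about 8.6 mm by depth camera, 8.5 mm by arm position |
| Sideways centring | within about 0.3 mm |
| Gap between slotted end and stop face | about 2 mm |
| Tilt | under 2 mrad |
| Arm speed | about zero |
| Wrist force | under 1 N at the last reading |

- **Disagreements:** My first two sideways corrections while lowering went about 2 mm too far, so I corrected again higher up before the last 10 mm. The sensed fence height was about 1 mm below the stated 56 mm, within the calibration error. I saw no sign of the block touching the rig and no bystander out of place.

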